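# Shim up a hold-down clamp and hold it shut

## Robot

A 6-joint arm with a two-finger parallel gripper is mounted at the origin on a cart in front of the work surface, level with it; the furniture and walls round the work are solid. World frame = base frame: x ahead of the robot, y to its left, z up, the work surface at z = 0. Lengths are in mm, angles in rad, forces in N, time in s.
With the tool pointing down it reaches from about 350 to 800 mm from the base axis. Payload 7.3 kg.
Tool frame: the origin (TCP) lies midway between the tips of the shut fingers; the grasp point (between the pads) lies ctrl.grip_depth behind it (ctrl.grip_depth is the distance from the TCP to the grasp point, in mm); z points along the fingers, y is the line along which they close (so a half turn about z gives the same grasp; the last joint's range is limited). The gripper opens to 85 mm and grips with 20 to 120 N. Pads are 22 mm wide; open, the fingers measure 114 mm over their backs; the gripper's body (76 mm by 85 mm) begins 54 mm behind the grasp point. The pads swing forward as they close: fully open they stand 13 mm farther back than shut.
Start: joints at [1, 0.342, 1.524, -0, 1.275, -0.146], TCP at [216.361, 478.364, 231.322] pointing down, gripper open.
Joint ranges: [-2.53, 2.53], [-0.77, 2.02], [0.04, 2.7], [-1, 4.14], [0.28, 2.66], [-3.11, 3.11]. Speed limits (rad/s): [2.57, 2.57, 3.14, 3.14, 3.14, 3.14].

## Interface

Orientations are given as a 3x3 rotation matrix whose columns are the frame's x, y, z axes.
In Python, from station import monitor, imaging, workorder, ctrl gives the robot as it stands. The module is installed in compiled form; this text tells all that it offers.
- The arm moves only by the tool step_arm, never from a script. Its argument "series" is a list of rows, each an object of numbers: "claw": the closure, from 0 (fully open) to 1 (shut); "x", "y", "z": the shift along the world's x, y, z in cm; "twist": the turn about the world's z in degrees. A call has exactly 5 rows; each row is the pose to reach, as a shift and turn from the pose commanded when the call began; what a row does not reach only later rows make up. A row lasts 1/12 s, in which the tool goes at most 41.7 mm and 7.16 degrees, less where a joint would pass 70% of its speed; a pose out of reach is approached as far as the arm can. A call with a gripper value outside its range is refused whole. The fingers move at their own pace and stop on an object; "grip_force" is the grip in N (left out, the last holds). Time passes only in rows, so rows that repeat a pose let the fingers close, or fill a call up. It gives the time, the measured TCP pose, the force, the opening and the grip force at its end, in the units of the state.
- monitor.get_state(): the state, without advancing time (a new reading comes with each control period).
- imaging.read_camera(name): name is "scene" or "side" or "wrist"; returns the picture (420x560x3 uint8, red, green, blue); there is no depth.
- imaging.camera_params(name): a dict with "vfov" (degrees; the focal length in pixels is half the picture's height over the tangent of half this angle, whatever the lens; pixels are square), "cx", "cy" (the principal point, pixels), "T" (4x4, takes a point from camera to world coordinates). Camera axes: x right, y down, z forward; pixel columns grow to the right and rows downward; lengths in mm; the calibration is good to about 2 mm. A picture is of the moment at which its call begins: read the wrist's pose just before it. camera_params takes no time and is no camera call; for the wrist camera it gives the pose at the moment of the call.
- workorder.job_done(): hands the job in; it is judged then, once.
Trained networks look in the newest picture that a camera, given by its name, has taken for a name from the list of things; names that differ only in an ending like _2 or _b are one class to them, and where a whole thing is asked for, a point or a joint stands for the part that bears it (a point fixed in the world has none). Each returns a list of dicts, best first, with "confidence" (0 to 1); they miss things now and then, are a little off and sometimes report something else, mostly with a low value. They report only what shows in the picture. A call takes as long as a camera call.
- imaging.trace(camera, name): "mask" (420x560 bool, what is visible of it) and "uv" ([column, row] in pixels, amid what is visible of it).
The state is a dict: "clock": time; "joints": joint angles; "joint_velocities": joint speeds; "joint_efforts": joint torques, N m; "tool_pos": TCP position; "ee_rot": TCP orientation; "ft_force": force on the tool from outside, world axes, zero at the start; "torque": the same for the moment, N m; "opening": finger opening in mm; "grip_force": force on a finger pad.
Only numpy, scipy, OpenCV 4.12 (cv2) and the standard library are available. Lean on these libraries where they do the work, as an engineer would, in place of code of your own. Each camera call takes 0.05 s, during which the arm holds its last target. There are 200 camera calls.

## Task

Pack the gap of the hold-down clamp: stack as many of the pale shims, flat and square in the middle of the dark wooden block's top, as bring the blue bar as near level as whole shims allow when it bears on them; leave the shims you do not need on the rubber mat and do not disturb the other things. Then swing the bar back to its stop over the stack by its red knob and press it down until you feel its nose bear firmly on the top shim. A spring lifts the bar, so finish while holding the knob and keep pressing; do not let go.

Things in the scene. Friction and masses are not known exactly. Their poses are not given: they have to be found in the camera images.
- jig: The fixed hold-down jig: a wooden base board 230 x 110 x 15 mm, origin under its centre, x along its length from the ball-knob end towards the steel post, z up. The post stands at x = +85 mm, the rest with the dark wooden block at x = -25 mm. It does not move, but stands at another place and heading each time.
- pivot (a point): Centre of the tilt hinge on top of the post, 85 mm along the jig's x from its origin and 153 mm above the jig's underside. The upright swivel axis passes through it too.
- swivel (a joint): Swivel of the bar about the upright axis through the pivot, rad, 0 to 1.6. 0 (a hard stop) = bar along the jig's -x, over the middle of the block; it grows as the bar swings aside, clockwise seen from above (starting from the jig's -x towards its +y). Light friction (0.12 N m), stays where it is left.
- tilt (a joint): Tilt of the bar about the level hinge through the pivot, rad, 0 = bar level, positive = knob end up. A spring lifts the bar to about +0.5 when it is let go (1.1 N m per rad; it takes about 3 N down on the knob to bring the bar level).
- bar: The blue steel bar, 22 mm wide, 16 mm high, 205 mm long, reaching from the pivot (its origin) along its own -x; carries the red ball knob on top and the black rubber nose beneath.
- knob (a point): Centre of the red ball knob, 32 mm in diameter, at the free end of the bar: 190 mm from the pivot along the bar and 40 mm above the bar's centre line, on a thin stem.
- nose (a point): Lowest point of the rounded rubber nose under the bar (22 mm across): 110 mm from the pivot along the bar, 30 mm below its centre line.
- block_top (a point): Centre of the top face of the dark wooden block that is fixed on the rest: 82 mm along the jig's x, 56 mm across, block 40 mm high. x and y axes as the jig's. This is where the shims are stacked.
- rest (a joint): Height setting of the rest that carries the dark wooden block, m, 0 to 0.032, set differently each time and too stiff to move (leave it). With the bar level and over the block, the gap between nose and block top is 0.040 m minus this value. At 0 the block top is 83 mm above the jig's underside.
- mat: Thin fixed dark rubber mat, 250 x 110 x 3 mm, on which the three shims lie; origin under its centre.
- shim_1: One of three equal pale wooden shims, 64 mm (x) x 36 mm (y) x 12 mm (z), 30 g, lying flat on the rubber mat, long sides roughly along the row; origin at the centre of its underside, with a small dark dot on top towards +x. Grip across the 36 mm.
- shim_2: One of three equal pale wooden shims, 64 mm (x) x 36 mm (y) x 12 mm (z), 30 g, lying flat on the rubber mat, long sides roughly along the row; origin at the centre of its underside, with a small dark dot on top towards +x. Grip across the 36 mm.
- shim_3: One of three equal pale wooden shims, 64 mm (x) x 36 mm (y) x 12 mm (z), 30 g, lying flat on the rubber mat, long sides roughly along the row; origin at the centre of its underside, with a small dark dot on top towards +x. Grip across the 36 mm.
- tape_measure: Bystander, yellow tape measure 51 x 89 x 64 mm standing on the bench at the near left of the jig; origin under its centre.
- jar_pegs: Bystander, small glass jar with dark lid, 52 mm wide, 48 mm high, on the bench left of the jig; origin under its centre.

How it is judged (in metres and radians):
On the way, in this order (a step that is already met when the one before it is completed fails the run):
1. at least one shim lies flat on the middle of the block, let go, while the bar is still aside (value of joint swivel above 0.5 rad and (((horizontal distance between shim_1 and block_top below 0.015 m and z of shim_1 in the frame of block_top above -0.004 m and angle between shim_1's own z axis and vertical below 0.12 rad) and contact force between the fingers and shim_1 below 0.1 N and linear speed of shim_1 below 0.02 m/s) or ((horizontal distance between shim_2 and block_top below 0.015 m and z of shim_2 in the frame of block_top above -0.004 m and angle between shim_2's own z axis and vertical below 0.12 rad) and contact force between the fingers and shim_2 below 0.1 N and linear speed of shim_2 below 0.02 m/s) or ((horizontal distance between shim_3 and block_top below 0.015 m and z of shim_3 in the frame of block_top above -0.004 m and angle between shim_3's own z axis and vertical below 0.12 rad) and contact force between the fingers and shim_3 below 0.1 N and linear speed of shim_3 below 0.02 m/s))), for 0.2 s.
2. the bar is swung over the stack (value of joint swivel below 0.1 rad), for 0.1 s.
At the end, for the whole second after the job is handed in: Bar within 0.10 rad of its swivel stop and 0.08 rad of level, held by the fingers, nose pressing over 3 N on a shim on the block. Each shim lies flat (0.12 rad) on the block or stack within 15 mm of its centre, or low (under 20 mm) within 150 mm of the mat's; all at rest, untouched by the fingers (value of joint swivel below 0.1 rad and value of joint tilt between -0.08 and 0.08 rad and (((horizontal distance between shim_1 and block_top below 0.015 m and z of shim_1 in the frame of block_top above -0.004 m and angle between shim_1's own z axis and vertical below 0.12 rad) and contact force between bar and shim_1 above 3 N) or ((horizontal distance between shim_2 and block_top below 0.015 m and z of shim_2 in the frame of block_top above -0.004 m and angle between shim_2's own z axis and vertical below 0.12 rad) and contact force between bar and shim_2 above 3 N) or ((horizontal distance between shim_3 and block_top below 0.015 m and z of shim_3 in the frame of block_top above -0.004 m and angle between shim_3's own z axis and vertical below 0.12 rad) and contact force between bar and shim_3 above 3 N)) and contact force between the fingers and bar above 1 N and ((horizontal distance between shim_1 and block_top below 0.015 m and z of shim_1 in the frame of block_top above -0.004 m and angle between shim_1's own z axis and vertical below 0.12 rad) or (horizontal distance between shim_1 and mat below 0.15 m and height (world z) of shim_1 below 0.02 m)) and ((horizontal distance between shim_2 and block_top below 0.015 m and z of shim_2 in the frame of block_top above -0.004 m and angle between shim_2's own z axis and vertical below 0.12 rad) or (horizontal distance between shim_2 and mat below 0.15 m and height (world z) of shim_2 below 0.02 m)) and ((horizontal distance between shim_3 and block_top below 0.015 m and z of shim_3 in the frame of block_top above -0.004 m and angle between shim_3's own z axis and vertical below 0.12 rad) or (horizontal distance between shim_3 and mat below 0.15 m and height (world z) of shim_3 below 0.02 m)) and contact force between the fingers and shim_1 below 0.2 N and contact force between the fingers and shim_2 below 0.2 N and contact force between the fingers and shim_3 below 0.2 N and linear speed of each of shim_1, shim_2, shim_3 below 0.02 m/s); the arm keeps its last pose, push and grip.
It fails at once if the tape measure is moved by more than 30 mm or tipped over (distance of tape_measure from where it was at the start of the episode above 0.03 m or angle between tape_measure's own z axis and vertical above 0.5 rad).
It fails at once if the small jar is moved by more than 30 mm or tipped over (distance of jar_pegs from where it was at the start of the episode above 0.03 m or angle between jar_pegs's own z axis and vertical above 0.5 rad).
It also fails if it takes over 72 s, if anything falls off the work surface, if the arm or the gripper's body presses on something with over 40 N, if the wrist force passes 120 N, or if a joint passes its speed limit or range.

## Working session

There is one attempt and no reset: what is moved stays moved. The work goes in short steps, Python scripts to look and compute and a tool call to move; the robot and the scene stay as the last step left them, time stands still between calls to the robot, and variables do not carry over. Pictures are saved under pics/ and viewed, at most 10 in all, crops included, and the job is handed in when it is done.

Besides the shell and the picture viewer there is one more tool, called after "Emit:" by a JSON object that holds its "api" and its "payload". step_arm: Moves the arm, as the interface text tells. Its arguments: {"type":"object","properties":{"series":{"type":"array","items":{"type":"object","properties":{"claw":{"type":"number"},"x":{"type":"number"},"y":{"type":"number"},"z":{"type":"number"},"twist":{"type":"number"}}}},"grip_force":{"type":"number"}},"required":["series"]}

```bash
mkdir -p pics
cat > h.py <<'E'
import numpy as np, cv2
from station import monitor, imaging, workorder, ctrl
def K(n):
    p=imaging.camera_params(n); f=210/np.tan(np.radians(p['vfov'])/2); return f,p['cx'],p['cy'],np.array(p['T'])
def ray(n,uv,z,k=None):
    f,cx,cy,T=k or K(n); d=T[:3,:3]@np.array([(uv[0]-cx)/f,(uv[1]-cy)/f,1]); o=T[:3,3]; return o+d*(z-o[2])/d[2]
def proj(n,P,k=None):
    f,cx,cy,T=k or K(n); q=T[:3,:3].T@(np.array(P,float)-T[:3,3]); return np.array([cx+f*q[0]/q[2],cy+f*q[1]/q[2]])
def save(n,fn):
    im=imaging.read_camera(n); cv2.imwrite('pics/'+fn,im[:,:,::-1]); return im
E
python3 - <<'E'
from h import *
ims=[save(n,n+'0.png') for n in('scene','side')]
cv2.imwrite('pics/both.png',cv2.resize(np.vstack(ims),None,fx=.71,fy=.71)[:,:,::-1])
print(ctrl.grip_depth, monitor.get_state())
for n in('scene','side'):
    k=K(n); print(n,k[0],k[3][:3].round(2).tolist())
    for t in('shim_1','block_top','knob','mat','jig','bar','tape_measure','jar_pegs','nose'):
        try:
            for r in imaging.trace(n,t)[:4]: print(n,t,round(r['confidence'],2),np.round(r['uv']),r['mask'].sum())
        except Exception as e: print(t,e)
E
```

```text
18.700000000000003 {'clock': 0.1, 'joints': array([ 9.99979535e-01,  3.42652389e-01,  1.52490096e+00, -2.11325489e-05,
        1.27540115e+00, -1.45996621e-01]), 'joint_velocities': array([ 2.09783828e-05, -2.23812837e-03, -1.65796162e-03,  1.34002249e-03,
       -7.57870006e-04,  1.70339318e-05]), 'joint_efforts': array([ 3.15200792e-03, -4.34446657e+01, -2.46491700e+01,  6.00972703e-05,
        4.52119726e-03, -3.31455328e-05]), 'tool_pos': array([216.17576658, 478.04473868, 230.70296497]), 'ee_rot': array([[-9.11115343e-01,  4.12150841e-01, -7.18816739e-04],
       [ 4.12151429e-01,  9.11114626e-01, -1.15685754e-03],
       [ 1.78124635e-04, -1.35029200e-03, -9.99999072e-01]]), 'ft_force': array([ 0.06131953, -0.02305168,  0.1762441 ]), 'torque': array([-0.02206995,  0.00013409,  0.05202187]), 'grip_force': 0.0, 'opening': 85.11978600945976}
scene 409.18910865017887 [[-0.89, -0.32, 0.31, 269.6], [-0.45, 0.66, -0.61, 418.74], [-0.01, -0.68, -0.73, 791.75]]
scene shim_1 0.89 [334. 239.] 316
scene shim_1 0.88 [305. 230.] 326
scene shim_1 0.63 [285. 226.] 139
scene block_top 0.86 [285
[... 265 characters left out ...]
1.] 5771
scene tape_measure 0.87 [283. 337.] 568
scene tape_measure 0.62 [285. 258.] 1477
scene jar_pegs 0.78 [216. 306.] 652
scene nose 0.62 [216. 232.] 1021
scene nose 0.35 [219. 231.] 1299
side 435.8568798106477 [[-0.09, 0.86, -0.49, 1006.17], [1.0, 0.08, -0.04, -73.27], [0.01, -0.5, -0.87, 944.15]]
side shim_1 0.85 [239. 211.] 320
side shim_1 0.77 [236. 260.] 207
side shim_1 0.57 [241. 235.] 390
side block_top 0.58 [298. 223.] 1173
side knob 0.9 [353. 231.] 1500
side mat 0.75 [232. 231.] 2379
side jig 0.75 [305. 237.] 4801
side jig 0.47 [297. 225.] 1142
side bar 0.77 [350. 236.] 1501
side tape_measure 0.68 [359. 215.] 390
side jar_pegs 0.91 [364. 277.] 498
side nose 0.93 [350. 232.] 1531
```

View pics/scene0.png

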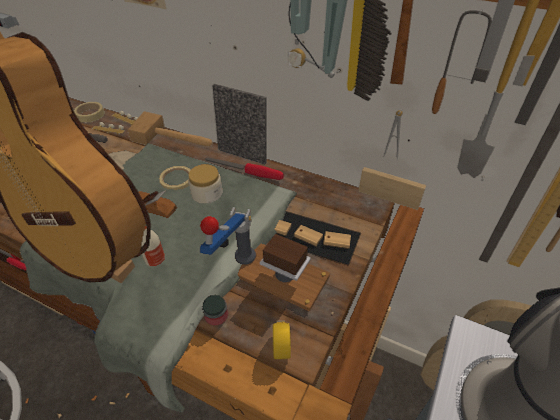

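View pics/side0.png

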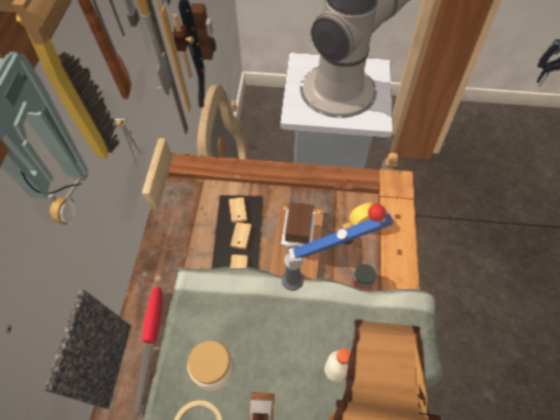

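The scene view shows the block at (285,257), the bar swung aside with its knob at (210,226), and three shims on the mat at about (283,228), (308,236) and (337,240). The side view shows the block at (299,223), the shims at (238,210), (241,235) and (239,261), the post at (292,270), and the knob at (377,213).

Run:
```python
from h import *
for uv in [(238,210),(241,235),(239,261)]: print('shim side',ray('side',uv,15).round())
for uv in [(283,228),(308,236),(337,240)]: print('shim scene',ray('scene',uv,15).round())
def tri(a,b):
    A=[];B=[]
    for n,uv in(('scene',a),('side',b)):
        o=K(n)[3][:3,3]; d=ray(n,uv,0)-o; d/=np.linalg.norm(d); M=np.eye(3)-np.outer(d,d); A.append(M);B.append(M@o)
    X=np.linalg.solve(sum(A),sum(B)); return X.round(1),(proj('scene',X)-a).round(1)
print('knob',tri((210,226),(377,213)))
for n in('scene','side'):
    r=imaging.trace(n,'block_top')[0]; print(n,cv2.minAreaRect(np.argwhere(r['mask'])[:,::-1].astype(np.float32)))
print('block',tri((287,249),(299,221)))
for n,uv in(('side',(359,215)),('side',(364,277))): print(ray(n,uv,30).round())
k=K('wrist'); print(k[0],k[3].round(2).tolist()); save('wrist','w0.png')
```

```text
shim side [ 462. -235.   15.]
shim side [ 531. -217.   15.]
shim side [ 599. -212.   15.]
shim scene [ 590. -208.   15.]
shim scene [ 522. -212.   15.]
shim scene [ 451. -231.   15.]
knob (array([596.8,  56.2, 277.5]), array([-1. ,  0.5]))
scene ((285.0547790527344, 255.97943115234375), (45.104522705078125, 35.007728576660156), 24.443954467773438)
side ((299.28997802734375, 224.97000122070312), (29.981327056884766, 43.69919967651367), 8.13010311126709)
block (array([522.6, -84.5,  98.4]), array([-1.9,  1.2]))
[457.  63.  30.]
[618.  75.  30.]
331.0332585075212 [[0.41, 0.86, 0.29, 141.99], [0.91, -0.39, -0.13, 511.74], [-0.0, 0.31, -0.95, 374.24], [0.0, 0.0, 0.0, 1.0]]
```

View pics/w0.png

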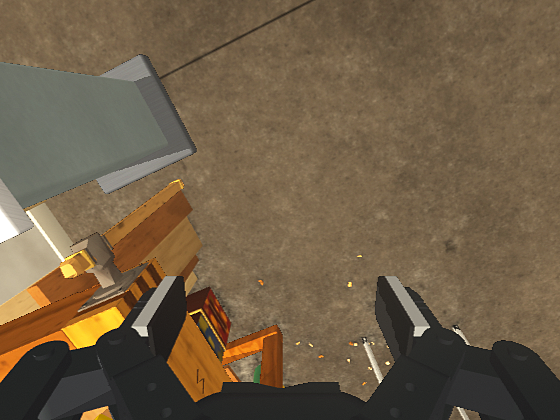

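The wrist view shows only the cart and the floor, because the arm is still off to the left. Next I'll move over the work.

Emit:
{"api": "step_arm", "payload": {"series": [{"x": 1.4,"y": -3.2,"z": 0.4,"twist": 2,"claw": 0},{"x": 2.8,"y": -6.4,"z": 0.8,"twist": 4,"claw": 0},{"x": 4.2,"y": -9.6,"z": 1.2,"twist": 6,"claw": 0},{"x": 5.6,"y": -12.8,"z": 1.6,"twist": 8,"claw": 0},{"x": 7.0,"y": -16.0,"z": 2,"twist": 10,"claw": 0}]}}

```text
clock: 1.57
tool_pos: [286.6, 316.9, 251.5]
ee_rot: [[-0.969, 0.245, 0.0], [0.245, 0.969, 0.0], [-0.0, 0.0, -1.0]]
ft_force: [1.3, -0.2, 0.0]
opening: 85.4
grip_force: 0.0
```

Emit:
{"api": "step_arm", "payload": {"series": [{"x": 1.4,"y": -3.2,"z": 0.4,"twist": 2,"claw": 0},{"x": 2.8,"y": -6.4,"z": 0.8,"twist": 4,"claw": 0},{"x": 4.2,"y": -9.6,"z": 1.2,"twist": 6,"claw": 0},{"x": 5.6,"y": -12.8,"z": 1.6,"twist": 8,"claw": 0},{"x": 7.0,"y": -16.0,"z": 2,"twist": 10,"claw": 0}]}}

```text
clock: 1.98
tool_pos: [356.7, 156.8, 271.8]
ee_rot: [[-0.997, 0.074, 0.001], [0.074, 0.997, 0.0], [-0.001, 0.0, -1.0]]
ft_force: [0.2, 1.3, 0.5]
opening: 85.3
grip_force: 0.0
```

Emit:
{"api": "step_arm", "payload": {"series": [{"x": 1.4,"y": -3.2,"z": 0.4,"twist": 2,"claw": 0},{"x": 2.8,"y": -6.4,"z": 0.8,"twist": 4,"claw": 0},{"x": 4.2,"y": -9.6,"z": 1.2,"twist": 6,"claw": 0},{"x": 5.6,"y": -12.8,"z": 1.6,"twist": 8,"claw": 0},{"x": 7.0,"y": -16.0,"z": 2,"twist": 10,"claw": 0}]}}

```text
clock: 2.4
tool_pos: [426.7, -3.4, 291.8]
ee_rot: [[-0.995, -0.1, 0.001], [-0.1, 0.995, 0.0], [-0.001, 0.0, -1.0]]
ft_force: [1.1, 1.2, 0.3]
opening: 85.5
grip_force: 0.0
```

Emit:
{"api": "step_arm", "payload": {"series": [{"x": 1.4,"y": -3.2,"z": 0.2,"twist": 1,"claw": 0},{"x": 2.8,"y": -6.4,"z": 0.4,"twist": 2,"claw": 0},{"x": 4.2,"y": -9.6,"z": 0.6,"twist": 3,"claw": 0},{"x": 5.6,"y": -12.8,"z": 0.8,"twist": 3,"claw": 0},{"x": 7.0,"y": -14.0,"z": 1,"twist": 3,"claw": 0}]}}

```text
clock: 2.82
tool_pos: [496.7, -145.6, 301.2]
ee_rot: [[-0.989, -0.148, -0.0], [-0.148, 0.989, -0.001], [0.0, -0.001, -1.0]]
ft_force: [-0.0, 0.2, 0.6]
opening: 85.7
grip_force: 0.0
```

Run:
```python
from h import *
s=monitor.get_state(); print(s['clock'],s['tool_pos'].round(1),s['joints'].round(2))
k=K('wrist'); save('wrist','w1.png'); np.save('k1.npy',np.array(list(k[:3])+list(k[3].ravel())))
for t in('shim_1','block_top','mat','jig','bar','knob'):
    for r in imaging.trace('wrist',t)[:4]:
        m=r['mask'].astype(np.uint8); q=cv2.minAreaRect(np.argwhere(m)[:,::-1].astype(np.float32)); print(t,round(r['confidence'],2),m.sum(),np.round(r['uv']),np.round(q[0]),np.round(q[1]),round(q[2]))
        np.save(f"m_{t}_{int(r['uv'][0])}.npy",m)
```

```text
2.8167 [ 496.7 -145.6  301.2] [-0.43  0.28  1.42 -0.    1.44 -2.15]
shim_1 0.83 1571 [218. 121.] [214. 124.] [55. 30.] 81
shim_1 0.81 1348 [223. 183.] [223. 181.] [29. 48.] 11
shim_1 0.58 685 [223. 230.] [222. 231.] [27. 26.] 5
block_top 0.57 5078 [334. 210.] [333. 209.] [63. 86.] 13
mat 0.64 1792 [357. 340.] [438. 360.] [245.  28.] 14
mat 0.62 9325 [213. 157.] [216. 161.] [ 89. 155.] 2
jig 0.63 2461 [459. 167.] [452. 167.] [39. 83.] 72
jig 0.58 15623 [325. 218.] [377. 287.] [362. 188.] 53
jig 0.36 3118 [332. 336.] [430. 338.] [266.  56.] 6
bar 0.57 1710 [357. 339.] [438. 360.] [244.  27.] 14
knob 0.63 1808 [357. 339.] [438. 360.] [245.  28.] 14
```

View pics/w1.png

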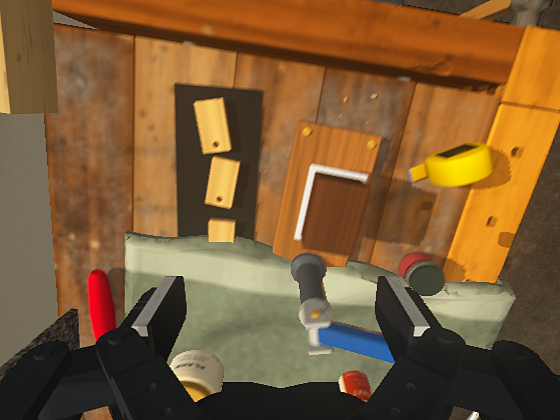

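The wrist view shows shims at (213,125), (223,182) and (222,231). The third is partly under the cloth. The base board's robot-side corners are at about (299,122) and (383,137), the block top is near (333,213), and the post is at (309,270). I'll zoom in for the corners.

Run:
```python
from h import *
im=cv2.imread('pics/w1.png'); c=cv2.resize(im[90:270,190:400],None,fx=3.3,fy=3.3,interpolation=cv2.INTER_CUBIC); cv2.imwrite('pics/w1z.png',c)
```

```text
(no output)
```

View pics/w1z.png

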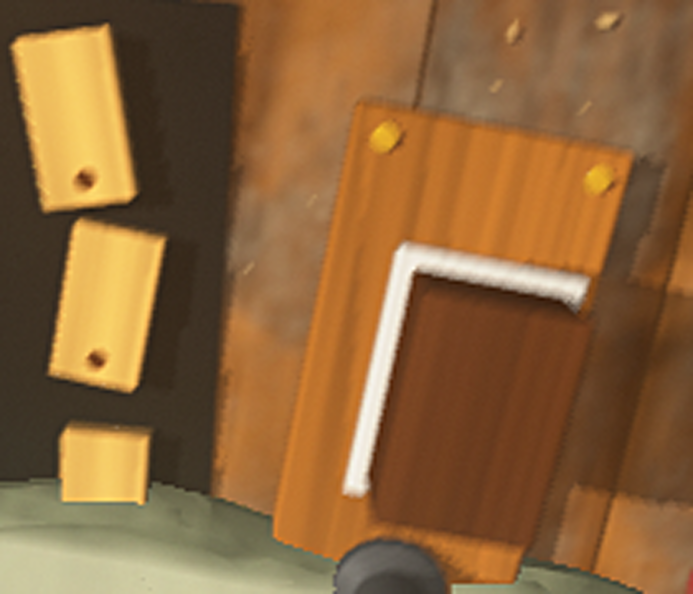

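```bash
cat > fit.py <<'E'
from h import *
from scipy.optimize import least_squares
a=np.load('k1.npy'); k=(a[0],a[1],a[2],a[3:].reshape(4,4))
px=lambda p: np.array([190+p[0]/3.3,90+p[1]/3.3])
def Pj(j,l): c,s=np.cos(j[2]),np.sin(j[2]); return [j[0]+c*l[0]-s*l[1], j[1]+s*l[0]+c*l[1], l[2]]
def pts(j):
    zt=83+j[3]; return [Pj(j,(-115,-55,15)),Pj(j,(-115,55,15)),Pj(j,(-66,-28,zt)),Pj(j,(-66,28,zt)),Pj(j,(16,-28,zt)),Pj(j,(16,28,zt))]
ob=[px(p) for p in[(357,101),(633,150),(410,287),(588,320),(370,515),(528,548)]]
f=lambda j: np.ravel([proj('',P,k)-o for P,o in zip(pts(j),ob)])
r=least_squares(f,[545,-84,.1,15],loss='soft_l1'); print('jig',r.x.round(3)); print(f(r.x).reshape(-1,2).round(1).tolist())
j=r.x; print('block_top',np.round(Pj(j,(-25,0,83+j[3])),1),'pivot',np.round(Pj(j,(85,0,153)),1))
# shims: top corners (near-left, near-right, far-right, far-left), rough
sh=[[(14,42),(108,25),(135,200),(45,212)],[(82,220),(166,236),(136,390),(50,375)]]
for q in sh:
    o=[px(p) for p in q]
    g=lambda s: np.ravel([proj('',Pj(s,l),k)-w for l,w in zip([(-32,-18,15),(-32,18,15),(32,18,15),(32,-18,15)],o)])
    s=least_squares(g,[500,-230,.1],loss='soft_l1'); print('shim',s.x.round(3),g(s.x).round(1).tolist())
E
python3 fit.py
python3 - <<'E'
from h import *
from fit import j,Pj
for n in('scene','side'):
    P=[proj(n,Pj(j,(a,b,83+j[3]))).round() for a,b in((-66,-28),(-66,28),(16,28),(16,-28))]; print(n,np.array(P).tolist())
    im=cv2.imread(f'pics/{n}0.png'); cv2.polylines(im,[np.array(P,np.int32)],True,(0,255,0),1); u,v=np.mean(P,0).astype(int)
    cv2.imwrite(f'pics/{n}c.png',cv2.resize(im[v-50:v+50,u-60:u+60],None,fx=3.3,fy=5.0 if 0 else 3.3))
a=cv2.imread('pics/scenec.png'); b=cv2.imread('pics/sidec.png'); cv2.imwrite('pics/chk.png',np.hstack([a,b]))
E
```

```text
jig [ 5.50379e+02 -8.28020e+01 -2.90000e-02  1.87920e+01]
[[-1.4, -0.0], [0.1, 0.9], [2.6, -0.0], [0.3, -0.9], [-0.6, 1.2], [-0.2, -0.8]]
block_top [525.4 -82.1 101.8] pivot [635.3 -85.3 153. ]
shim [ 4.57026e+02 -2.37452e+02  2.67000e-01] [-0.4, -0.6, -0.1, 0.9, 0.4, 0.1, 0.1, -0.2]
shim [ 5.27244e+02 -2.18654e+02 -8.20000e-02] [-1.6, -0.3, 0.3, 1.2, 0.4, 0.2, 0.2, -1.1]
jig [ 5.50379e+02 -8.28020e+01 -2.90000e-02  1.87920e+01]
[[-1.4, -0.0], [0.1, 0.9], [2.6, -0.0], [0.3, -0.9], [-0.6, 1.2], [-0.2, -0.8]]
block_top [525.4 -82.1 101.8] pivot [635.3 -85.3 153. ]
shim [ 4.57026e+02 -2.37452e+02  2.67000e-01] [-0.4, -0.6, -0.1, 0.9, 0.4, 0.1, 0.1, -0.2]
shim [ 5.27244e+02 -2.18654e+02 -8.20000e-02] [-1.6, -0.3, 0.3, 1.2, 0.4, 0.2, 0.2, -1.1]
scene [[306.0, 248.0], [294.0, 266.0], [261.0, 252.0], [273.0, 234.0]]
side [[288.0, 203.0], [313.0, 206.0], [309.0, 238.0], [284.0, 235.0]]
```

View pics/chk.png

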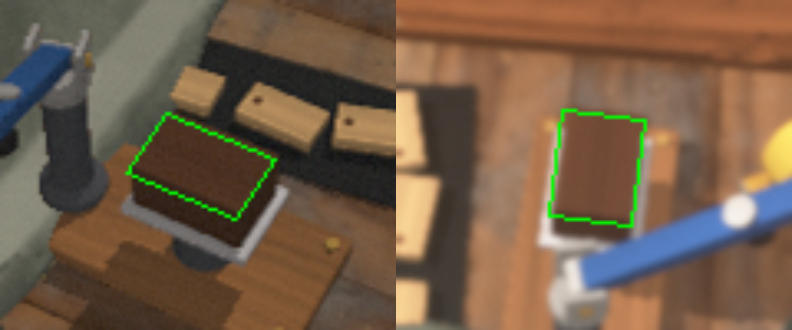

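The fit agrees with both fixed cameras. The block top is at z≈102, so the gap is about 21 mm and 2 shims are needed. I'll take shim 2 at (527,-219) first.

Emit:
{"api": "step_arm", "payload": {"series": [{"x": 0.6,"y": -1.5,"z": -3.2,"twist": -3,"claw": 0},{"x": 1.2,"y": -3,"z": -6.4,"twist": -6,"claw": 0},{"x": 1.8,"y": -4.5,"z": -9.6,"twist": -9,"claw": 0},{"x": 2.4,"y": -6,"z": -12.8,"twist": -12,"claw": 0},{"x": 3.0,"y": -7.3,"z": -16,"twist": -13.2,"claw": 0}]}}

```text
clock: 3.58
tool_pos: [526.4, -214.4, 140.5]
ee_rot: [[-0.997, 0.081, 0.001], [0.081, 0.997, -0.0], [-0.001, -0.0, -1.0]]
ft_force: [0.3, 0.4, 1.0]
opening: 85.5
grip_force: 0.0
```

Emit:
{"api": "step_arm", "payload": {"series": [{"z": -2.5,"claw": 0},{"z": -5,"claw": 0},{"z": -7,"claw": 0},{"z": -7,"claw": 0},{"z": -7,"claw": 0}]}}

```text
$.series[0]: bad value
```

Run:
```python
from h import *
s=monitor.get_state(); print(s['tool_pos'].round(1))
k=K('wrist'); save('wrist','w2.png')
for r in imaging.trace('wrist','shim_2')[:4]:
    m=r['mask'].astype(np.uint8); q=cv2.minAreaRect(np.argwhere(m)[:,::-1].astype(np.float32)); b=cv2.boxPoints(q)
    print(round(r['confidence'],2),m.sum(),[ray('',p,15,k)[:2].round().tolist() for p in b],ray('',q[0],15,k).round(1))
```

```text
[ 526.4 -214.4  140.5]
0.76 3105 [[490.0, -233.0], [493.0, -198.0], [559.0, -203.0], [556.0, -240.0]] [ 523.  -218.4   15. ]
0.72 1569 [[575.0, -232.0], [574.0, -196.0], [616.0, -194.0], [618.0, -231.0]] [ 595.2 -213.1   15. ]
0.69 4005 [[428.0, -263.0], [419.0, -227.0], [481.0, -210.0], [491.0, -248.0]] [ 453.7 -237.4   15. ]
```

View pics/w2.png

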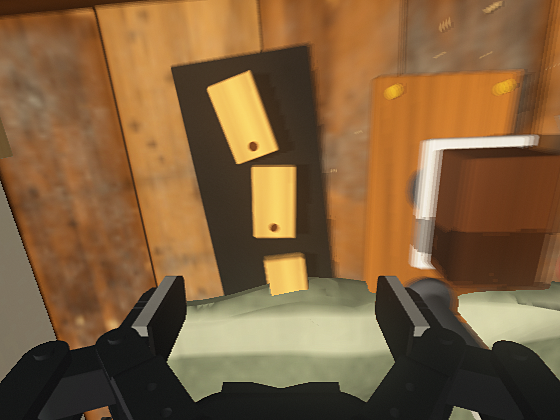

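The shim lies square with the fingers at (274,202), centred at about (526,-218.5). I'll descend and grip it.

Emit:
{"api": "step_arm", "payload": {"series": [{"x": 0,"y": -0.4,"z": -3.2,"twist": 0,"claw": 0},{"x": 0,"y": -0.4,"z": -6.4,"twist": 0,"claw": 0},{"x": 0,"y": -0.4,"z": -9.6,"twist": 0,"claw": 0},{"x": 0,"y": -0.4,"z": -12,"twist": 0,"claw": 0},{"x": 0,"y": -0.4,"z": -13.6,"twist": 0,"claw": 0}]}}

```text
clock: 4.1
tool_pos: [526.1, -217.1, 5.0]
ee_rot: [[-0.997, 0.077, -0.001], [0.077, 0.997, 0.001], [0.001, 0.001, -1.0]]
ft_force: [-0.5, -0.2, 0.3]
opening: 85.5
grip_force: 0.0
```

Emit:
{"api": "step_arm", "payload": {"series": [{"x": 0,"y": 0,"z": 0,"twist": 0,"claw": 0.4},{"x": 0,"y": 0,"z": 0,"twist": 0,"claw": 0.6},{"x": 0,"y": 0,"z": 0,"twist": 0,"claw": 0.8},{"x": 0,"y": 0,"z": 0,"twist": 0,"claw": 0.8},{"x": 0,"y": 0,"z": 0,"twist": 0,"claw": 0.8}], "grip_force": 30}}

```text
clock: 4.52
tool_pos: [527.6, -219.0, 7.7]
ee_rot: [[-0.997, 0.079, 0.003], [0.079, 0.997, -0.002], [-0.004, -0.001, -1.0]]
ft_force: [-0.4, 1.6, 6.2]
opening: 34.8
grip_force: 29.8
```

Emit:
{"api": "step_arm", "payload": {"series": [{"x": 0,"y": 0,"z": 0,"twist": 0,"claw": 0.8},{"x": 0,"y": 0,"z": 0,"twist": 0,"claw": 0.8},{"x": 0,"y": 0,"z": 0,"twist": 0,"claw": 0.8},{"x": 0,"y": 0,"z": 0,"twist": 0,"claw": 0.8},{"x": 0,"y": 0,"z": 0,"twist": 0,"claw": 0.8}]}}

```text
clock: 4.93
tool_pos: [527.6, -219.0, 7.7]
ee_rot: [[-0.997, 0.079, 0.003], [0.079, 0.997, -0.002], [-0.004, -0.001, -1.0]]
ft_force: [-0.7, 1.5, 6.1]
opening: 34.9
grip_force: 29.8
```

Emit:
{"api": "step_arm", "payload": {"series": [{"x": 0,"y": 0,"z": 2,"twist": 0,"claw": 0.8},{"x": 0,"y": 0,"z": 5,"twist": 0,"claw": 0.8},{"x": 0,"y": 0,"z": 8.5,"twist": 0,"claw": 0.8},{"x": 0,"y": 0,"z": 12,"twist": 0,"claw": 0.8},{"x": 0,"y": 0.2,"z": 14.5,"twist": 0,"claw": 0.8}]}}

```text
clock: 5.35
tool_pos: [527.3, -217.3, 155.0]
ee_rot: [[-0.997, 0.079, 0.005], [0.079, 0.997, -0.003], [-0.005, -0.002, -1.0]]
ft_force: [-0.5, -0.5, -0.4]
opening: 34.8
grip_force: 30.5
```

Emit:
{"api": "step_arm", "payload": {"series": [{"x": 0,"y": 3,"z": 0,"twist": 1,"claw": 0.8},{"x": 0,"y": 6,"z": 0,"twist": 2,"claw": 0.8},{"x": 0,"y": 9,"z": 0,"twist": 2.8,"claw": 0.8},{"x": 0,"y": 12,"z": 0,"twist": 2.8,"claw": 0.8},{"x": -0.1,"y": 13.5,"z": 0,"twist": 2.8,"claw": 0.8}]}}

```text
clock: 5.77
tool_pos: [525.3, -78.7, 151.9]
ee_rot: [[-1.0, 0.029, 0.002], [0.029, 1.0, 0.0], [-0.002, 0.0, -1.0]]
ft_force: [0.5, -0.6, -1.2]
opening: 35.3
grip_force: 30.5
```

Emit:
{"api": "step_arm", "payload": {"series": [{"x": 0,"y": 0,"z": 0,"twist": 0,"claw": 0.8},{"x": 0,"y": 0,"z": -1,"twist": 0,"claw": 0.8},{"x": 0,"y": 0,"z": -2,"twist": 0,"claw": 0.8},{"x": 0,"y": 0,"z": -2.5,"twist": 0,"claw": 0.8},{"x": 0,"y": 0,"z": -2.5,"twist": 0,"claw": 0.8}]}}

```text
clock: 6.18
tool_pos: [524.3, -82.4, 123.4]
ee_rot: [[-0.999, 0.032, -0.003], [0.032, 0.999, 0.001], [0.003, 0.001, -1.0]]
ft_force: [-0.4, 0.1, -0.1]
opening: 34.7
grip_force: 30.5
```

Run:
```python
from h import *
s=monitor.get_state(); print(s['tool_pos'].round(1),s['ft_force'].round(1),s['opening'])
a=save('wrist','w3.png'); b=save('scene','s3.png')[190:330,190:380]
cv2.imwrite('pics/c3.png',np.hstack([a[60:420],cv2.resize(b,(230,360))])[:,:,::-1])
```

```text
[524.3 -82.4 123.4] [-0.4  0.1 -0.1] 34.722479246946804
```

View pics/c3.png

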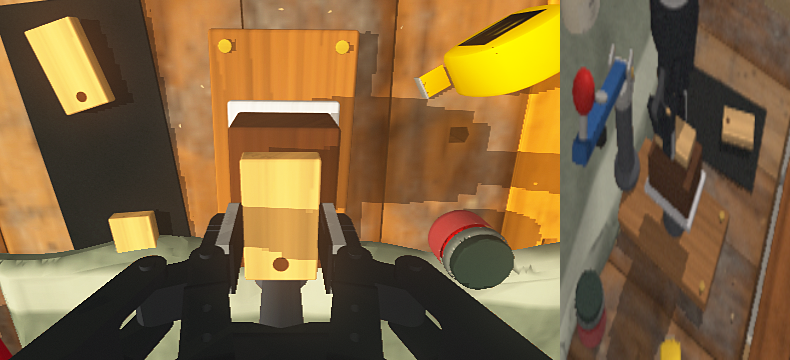

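The shim is held square and about 2 mm left of the block's centre line. The block's top edge spans (229..341, row 187). I'll lower until contact.

Run:
```python
from h import *
k=K('wrist')
for uv in((229,186),(341,187)): print(ray('',uv,102,k).round(1))
for uv in((241,212),(322,212),(319,339),(244,339)): print(ray('',uv,131,k).round(1))
```

```text
[ 483.3 -107.5  102. ]
[485.6 -50.  102. ]
[488.1 -98.4 131. ]
[489.2 -63.2 131. ]
[555.8 -64.2 131. ]
[ 554.6 -101.5  131. ]
```

Emit:
{"api": "step_arm", "payload": {"series": [{"x": 0,"y": 0.1,"z": -0.4,"twist": 0,"claw": 0.8},{"x": 0,"y": 0.1,"z": -0.8,"twist": 0,"claw": 0.8},{"x": 0,"y": 0.1,"z": -1.2,"twist": 0,"claw": 0.8},{"x": 0,"y": 0.1,"z": -1.4,"twist": 0,"claw": 0.8},{"x": 0,"y": 0.1,"z": -1.4,"twist": 0,"claw": 0.8}]}}

```text
clock: 6.7
tool_pos: [525.6, -80.8, 113.2]
ee_rot: [[-1.0, 0.03, 0.002], [0.03, 1.0, -0.001], [-0.002, -0.001, -1.0]]
ft_force: [-4.1, 0.8, 16.6]
opening: 35.2
grip_force: 33.1
```

Emit:
{"api": "step_arm", "payload": {"series": [{"x": 0,"y": 0.1,"z": 0.2,"twist": 0,"claw": 0.8},{"x": 0,"y": 0.1,"z": 0.2,"twist": 0,"claw": 0.4},{"x": 0,"y": 0.1,"z": 0.2,"twist": 0,"claw": 0.1},{"x": 0,"y": 0.1,"z": 0.4,"twist": 0,"claw": 0},{"x": 0,"y": 0.1,"z": 0.6,"twist": 0,"claw": 0}]}}

```text
clock: 7.12
tool_pos: [525.2, -79.6, 117.0]
ee_rot: [[-1.0, 0.03, -0.001], [0.03, 1.0, 0.0], [0.001, 0.0, -1.0]]
ft_force: [-0.7, -0.0, 0.4]
opening: 81.2
grip_force: 0.0
```

Emit:
{"api": "step_arm", "payload": {"series": [{"x": 0,"y": 0,"z": 1,"twist": 0,"claw": 0},{"x": 0,"y": 0,"z": 3,"twist": 0,"claw": 0},{"x": 0,"y": 0,"z": 5,"twist": 0,"claw": 0},{"x": 0,"y": 0,"z": 6,"twist": 0,"claw": 0.5},{"x": 0,"y": 0,"z": 6,"twist": 0,"claw": 1}]}}

```text
clock: 7.53
tool_pos: [526.8, -80.0, 180.1]
ee_rot: [[-1.0, 0.03, 0.005], [0.03, 1.0, -0.001], [-0.005, -0.001, -1.0]]
ft_force: [0.1, -0.0, 0.1]
opening: 63.6
grip_force: 0.0
```

Emit:
{"api": "step_arm", "payload": {"series": [{"x": 0,"y": 0,"z": 0,"twist": 0,"claw": 1},{"x": 0,"y": 0,"z": 0,"twist": 0,"claw": 1},{"x": 0,"y": 0,"z": 0,"twist": 0,"claw": 1},{"x": 0,"y": 0,"z": 0,"twist": 0,"claw": 1},{"x": 0,"y": 0,"z": 0,"twist": 0,"claw": 1}]}}

```text
clock: 7.95
tool_pos: [525.0, -79.6, 176.6]
ee_rot: [[-1.0, 0.03, -0.001], [0.03, 1.0, 0.0], [0.001, 0.0, -1.0]]
ft_force: [0.3, 0.3, -0.3]
opening: 0.5
grip_force: 0.0
```

Run:
```python
from h import *
s=monitor.get_state(); print(s['tool_pos'].round(1),s['ft_force'].round(1),s['opening'])
k=K('wrist'); np.save('k4.npy',np.array(list(k[:3])+list(k[3].ravel())))
a=save('wrist','w4.png')
cv2.imwrite('pics/c4.png',cv2.resize(a[100:380,170:420],None,fx=2.1,fy=2.1)[:,:,::-1])
```

```text
[525.  -79.6 176.6] [ 0.3  0.3 -0.3] 0.4917937936702861
```

View pics/c4.png

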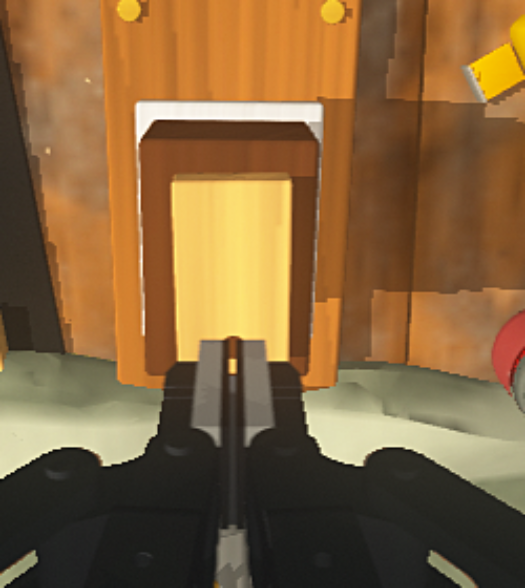

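The shim lies flat and centred on the block: top face (172..291, from row 178) inside the block's (140..318). Next I'll probe its top with shut fingers to settle how many shims are needed.

Emit:
{"api": "step_arm", "payload": {"series": [{"x": 0,"y": 0,"z": -2,"twist": 0,"claw": 1},{"x": 0,"y": 0,"z": -4,"twist": 0,"claw": 1},{"x": 0,"y": 0,"z": -5,"twist": 0,"claw": 1},{"x": 0,"y": 0,"z": -5.2,"twist": 0,"claw": 1},{"x": 0,"y": 0,"z": -5.3,"twist": 0,"claw": 1}]}}

```text
clock: 8.42
tool_pos: [525.2, -79.6, 123.9]
ee_rot: [[-1.0, 0.03, -0.001], [0.03, 1.0, 0.0], [0.001, 0.0, -1.0]]
ft_force: [-0.1, -0.6, 0.4]
opening: 0.0
grip_force: 0.0
```

Emit:
{"api": "step_arm", "payload": {"series": [{"x": 0,"y": 0,"z": -0.1,"twist": 0,"claw": 1},{"x": 0,"y": 0,"z": -0.2,"twist": 0,"claw": 1},{"x": 0,"y": 0,"z": -0.3,"twist": 0,"claw": 1},{"x": 0,"y": 0,"z": -0.4,"twist": 0,"claw": 1},{"x": 0,"y": 0,"z": -0.4,"twist": 0,"claw": 1}]}}

```text
clock: 8.83
tool_pos: [525.8, -79.8, 121.1]
ee_rot: [[-1.0, 0.03, 0.001], [0.03, 1.0, -0.0], [-0.001, -0.0, -1.0]]
ft_force: [-0.7, 0.5, 3.6]
opening: -0.1
grip_force: 1.9
```

Run:
```python
from h import *
from scipy.optimize import least_squares
a=np.load('k4.npy'); k=(a[0],a[1],a[2],a[3:].reshape(4,4))
px=lambda p:np.array([170+p[0]/2.1,100+p[1]/2.1])
for l,r,w in(((140,140),(318,140),56),((172,181),(291,181),36)):
    g=lambda z: np.linalg.norm(ray('',px(l),z[0],k)-ray('',px(r),z[0],k))-w
    z=least_squares(g,[105]).x[0]; print(z,ray('',px(l),z,k).round(1),ray('',px(r),z,k).round(1))
```

```text
102.41289582799308 [ 482.6 -107.1  102.4] [484.3 -51.2 102.4]
114.64121434509137 [493.2 -96.7 114.6] [494.3 -60.7 114.6]
```

Emit:
{"api": "step_arm", "payload": {"series": [{"x": 0,"y": 0,"z": 2,"twist": 0,"claw": 1},{"x": 0,"y": -2,"z": 3,"twist": 0,"claw": 1},{"x": 0,"y": -5.5,"z": 3,"twist": 0,"claw": 1},{"x": 0,"y": -9,"z": 3,"twist": 0,"claw": 1},{"x": 0,"y": -12.5,"z": 1,"twist": 0,"claw": 1}]}}

```text
clock: 9.25
tool_pos: [527.7, -206.9, 134.2]
ee_rot: [[-1.0, 0.029, 0.008], [0.029, 1.0, -0.004], [-0.008, -0.004, -1.0]]
ft_force: [1.3, 0.6, 0.3]
opening: 0.1
grip_force: 0.0
```

Emit:
{"api": "step_arm", "payload": {"series": [{"x": 0,"y": -1.4,"z": -3,"twist": 0,"claw": 1},{"x": 0,"y": -1.4,"z": -6,"twist": 0,"claw": 1},{"x": 0,"y": -1.4,"z": -9,"twist": 0,"claw": 1},{"x": 0,"y": -1.4,"z": -10.5,"twist": 0,"claw": 1},{"x": 0,"y": -1.4,"z": -11.2,"twist": 0,"claw": 1}]}}

```text
clock: 9.67
tool_pos: [523.8, -218.1, 15.7]
ee_rot: [[-1.0, 0.031, -0.004], [0.031, 1.0, 0.002], [0.004, 0.002, -1.0]]
ft_force: [-0.3, 0.6, 0.2]
opening: 0.1
grip_force: 0.0
```

Emit:
{"api": "step_arm", "payload": {"series": [{"x": 0,"y": 0,"z": -0.2,"twist": 0,"claw": 1},{"x": 0,"y": 0,"z": -0.4,"twist": 0,"claw": 1},{"x": 0,"y": 0,"z": -0.6,"twist": 0,"claw": 1},{"x": 0,"y": 0,"z": -0.8,"twist": 0,"claw": 1},{"x": 0,"y": 0,"z": -0.8,"twist": 0,"claw": 1}]}}

```text
clock: 10.08
tool_pos: [525.8, -218.8, 11.0]
ee_rot: [[-1.0, 0.03, 0.001], [0.03, 1.0, -0.001], [-0.001, -0.001, -1.0]]
ft_force: [-0.7, 0.7, -0.7]
opening: -0.1
grip_force: 0.0
```

Emit:
{"api": "step_arm", "payload": {"series": [{"x": 0,"y": 0,"z": -0.1,"twist": 0,"claw": 1},{"x": 0,"y": 0,"z": -0.2,"twist": 0,"claw": 1},{"x": 0,"y": 0,"z": -0.2,"twist": 0,"claw": 1},{"x": 0,"y": 0,"z": -0.2,"twist": 0,"claw": 1},{"x": 0,"y": 0,"z": -0.2,"twist": 0,"claw": 1}]}}

```text
clock: 10.5
tool_pos: [525.4, -218.7, 8.4]
ee_rot: [[-1.0, 0.03, 0.0], [0.03, 1.0, 0.0], [-0.0, 0.0, -1.0]]
ft_force: [-0.8, 0.0, 0.4]
opening: -0.1
grip_force: 0.0
```

Emit:
{"api": "step_arm", "payload": {"series": [{"x": 0,"y": 0,"z": -0.1,"twist": 0,"claw": 1},{"x": 0,"y": 0,"z": -0.2,"twist": 0,"claw": 1},{"x": 0,"y": 0,"z": -0.3,"twist": 0,"claw": 1},{"x": 0,"y": 0,"z": -0.4,"twist": 0,"claw": 1},{"x": 0,"y": 0,"z": -0.4,"twist": 0,"claw": 1}]}}

```text
clock: 10.92
tool_pos: [525.2, -218.6, 4.0]
ee_rot: [[-1.0, 0.03, -0.0], [0.03, 1.0, 0.0], [0.0, 0.0, -1.0]]
ft_force: [0.4, -0.1, -0.0]
opening: -0.0
grip_force: 0.0
```

Emit:
{"api": "step_arm", "payload": {"series": [{"x": 0,"y": 0,"z": -0.1,"twist": 0,"claw": 1},{"x": 0,"y": 0,"z": -0.2,"twist": 0,"claw": 1},{"x": 0,"y": 0,"z": -0.3,"twist": 0,"claw": 1},{"x": 0,"y": 0,"z": -0.3,"twist": 0,"claw": 1},{"x": 0,"y": 0,"z": -0.3,"twist": 0,"claw": 1}]}}

```text
clock: 11.33
tool_pos: [525.5, -218.7, 3.0]
ee_rot: [[-1.0, 0.03, 0.001], [0.03, 1.0, -0.0], [-0.001, -0.0, -1.0]]
ft_force: [-4.1, 2.1, 14.0]
opening: 0.5
grip_force: 7.4
```

Calibration: the mat reads 3.0, so shut fingertips are exactly at the TCP and the shim top is at 121. That puts the block top at 109 and the gap at about 14 mm, so **one** shim is needed. The image estimate was low. I'll confirm this from the tilt when pressing. Next is the knob.

Emit:
{"api": "step_arm", "payload": {"series": [{"x": 0,"y": 0,"z": 3,"twist": -3,"claw": 0.5},{"x": 0,"y": 0,"z": 6.5,"twist": -7,"claw": 0},{"x": 0,"y": 0,"z": 10,"twist": -11,"claw": 0},{"x": 0,"y": 0,"z": 13.5,"twist": -15,"claw": 0},{"x": 0,"y": 0,"z": 17,"twist": -20,"claw": 0}]}}

```text
clock: 11.75
tool_pos: [525.1, -218.5, 173.0]
ee_rot: [[-0.928, 0.374, -0.0], [0.374, 0.928, 0.0], [0.0, 0.0, -1.0]]
ft_force: [1.0, -0.3, -0.3]
opening: 60.5
grip_force: 0.0
```

Emit:
{"api": "step_arm", "payload": {"series": [{"x": 0,"y": 0,"z": 3.2,"twist": -5,"claw": 0},{"x": 0,"y": 0,"z": 6.4,"twist": -10,"claw": 0},{"x": 0,"y": 0,"z": 9.6,"twist": -15,"claw": 0},{"x": 0,"y": 0,"z": 12.8,"twist": -20,"claw": 0},{"x": 0,"y": 0,"z": 16,"twist": -25,"claw": 0}]}}

```text
clock: 12.17
tool_pos: [525.0, -218.4, 333.1]
ee_rot: [[-0.682, 0.731, 0.0], [0.731, 0.682, -0.0], [-0.0, 0.0, -1.0]]
ft_force: [1.1, 0.6, -0.0]
opening: 85.4
grip_force: 0.0
```

Emit:
{"api": "step_arm", "payload": {"series": [{"x": 0.7,"y": 2.8,"z": 0,"twist": -5.5,"claw": 0},{"x": 1.4,"y": 5.6,"z": 0,"twist": -11,"claw": 0},{"x": 2.1,"y": 8.4,"z": 0,"twist": -16.5,"claw": 0},{"x": 2.8,"y": 11.2,"z": 0,"twist": -22,"claw": 0},{"x": 3.5,"y": 14,"z": 0,"twist": -28.5,"claw": 0}]}}

```text
clock: 12.58
tool_pos: [560.4, -77.4, 331.3]
ee_rot: [[-0.25, 0.968, 0.0], [0.968, 0.25, 0.0], [0.0, 0.0, -1.0]]
ft_force: [1.7, -0.4, 0.2]
opening: 84.9
grip_force: 0.0
```

Emit:
{"api": "step_arm", "payload": {"series": [{"x": 0.7,"y": 3,"z": 0,"twist": 0,"claw": 0},{"x": 1.4,"y": 6,"z": 0,"twist": 0,"claw": 0},{"x": 2.1,"y": 9,"z": 0,"twist": 0,"claw": 0},{"x": 2.8,"y": 11.5,"z": 0,"twist": 0,"claw": 0},{"x": 3.7,"y": 13.5,"z": 0,"twist": 0,"claw": 0}]}}

```text
clock: 13.0
tool_pos: [597.2, 58.6, 331.4]
ee_rot: [[-0.256, 0.967, -0.0], [0.967, 0.256, 0.0], [0.0, 0.0, -1.0]]
ft_force: [0.0, -0.6, -0.5]
opening: 85.4
grip_force: 0.0
```

```bash
cat > red.py <<'E'
from h import *
def red(n):
    im=imaging.read_camera(n).astype(int); m=((im[...,0]>110)&(im[...,1]<70)&(im[...,2]<80)).astype(np.uint8)
    c,l,s,ce=cv2.connectedComponentsWithStats(m); return [(ce[i].round(1).tolist(),s[i].tolist()) for i in range(1,c) if s[i][4]>25]
E
python3 - <<'E'
from red import *
s=monitor.get_state(); print(s['tool_pos'].round(1),s['joints'].round(2))
k=K('wrist'); save('wrist','w5.png')
for n in('wrist','scene','side'): print(n,red(n))
for r in imaging.trace('wrist','knob')[:2]: print(r['confidence'],r['uv'],r['mask'].sum())
print('pred',[proj(n,(597,56,278)).round() for n in('wrist','scene','side')])
E
```

```text
[597.2  58.6 331.4] [-0.03  0.44  1.11  0.    1.6  -0.29]
wrist [([92.7, 172.0], [78, 69, 30, 243, 1985]), ([188.5, 97.9], [167, 91, 45, 16, 155]), ([66.3, 141.2], [63, 138, 9, 8, 50]), ([220.8, 150.6], [215, 143, 15, 13, 40]), ([145.5, 168.5], [137, 165, 18, 7, 39]), ([113.5, 178.2], [111, 174, 8, 9, 35]), ([64.1, 192.3], [55, 182, 20, 22, 152]), ([499.9, 191.5], [497, 185, 7, 13, 34]), ([492.7, 207.0], [489, 199, 10, 17, 40]), ([480.9, 234.3], [470, 215, 22, 43, 148]), ([417.4, 230.5], [404, 217, 32, 37, 508]), ([107.9, 225.5], [106, 221, 5, 10, 35]), ([275.9, 245.9], [251, 222, 50, 49, 1927]), ([167.5, 249.2], [163, 247, 9, 6, 35]), ([223.7, 269.5], [221, 263, 7, 15, 59]), ([61.0, 285.3], [60, 276, 3, 20, 33]), ([212.4, 296.5], [202, 294, 17, 6, 38]), ([57.0, 305.8], [53, 301, 11, 11, 51]), ([86.9, 321.2], [86, 308, 3, 28, 29]), ([457.8, 324.9], [445, 320, 32, 12, 157]), ([75.3, 336.8], [72, 324, 7, 23, 59]), ([58.2, 333.2], [57, 327, 4, 11, 28]), ([498.9, 330.7], [495, 328, 9, 7, 36])]
scene [([263.5, 170.7], [245, 163, 39, 16, 349]), ([209.2, 223.9], [201, 216, 18, 17, 218]), ([391.0, 238.8], [387, 233, 9, 15, 36]), ([153.8, 256.6], [145, 244, 20, 22, 157]), ([16.1, 262.8], [7, 257, 19, 13, 123]), ([361.0, 298.4], [356, 290, 10, 17, 34]), ([380.3, 304.3], [376, 296, 10, 17, 52]), ([370.9, 316.9], [365, 314, 13, 7, 27]), ([353.0, 382.1], [343, 361, 22, 42, 198])]
side [([378.1, 213.4], [370, 205, 15, 16, 143]), ([153.6, 316.7], [143, 288, 20, 56, 657])]
0.55 [276.6, 241.5] 4580
0.15 [296.6, 158.2] 1234
pred [array([281., 236.]), array([209., 226.]), array([376., 212.])]
```

Run:
```python
from h import *
from scipy.optimize import least_squares
ob={'wrist':(275.8,246.5,.5),'scene':(209.7,224.2,1),'side':(377.8,213,1)}
for use in(('wrist','scene','side'),('scene','side'),('wrist','side'),('wrist','scene')):
    f=lambda P:np.ravel([(proj(n,P)-ob[n][:2])*ob[n][2] for n in use]); r=least_squares(f,[597,56,278]); print(use,r.x.round(1),f(r.x).round(1))
# swivel/tilt with pivot (633.5,-82.5,153), jig yaw -.03
```

```text
('wrist', 'scene', 'side') [596.5  53.4 282.5] [ 1.8 -2.2 -0.1 -0.7 -2.7 -2.4]
('scene', 'side') [597.8  56.2 280.8] [-1.5  0.8 -1.3 -1.2]
('wrist', 'side') [596.8  53.4 284.1] [ 2.1 -1.6 -2.5 -2.7]
('wrist', 'scene') [595.8  50.8 281.1] [ 0.8 -0.9  1.2 -1. ]
```

Emit:
{"api": "step_arm", "payload": {"series": [{"x": -0.1,"y": -0.5,"z": 0,"twist": 0,"claw": 0},{"x": -0.1,"y": -0.5,"z": -2,"twist": 0,"claw": 0},{"x": -0.1,"y": -0.5,"z": -4,"twist": 0,"claw": 0},{"x": -0.1,"y": -0.5,"z": -6,"twist": 0,"claw": 0},{"x": -0.1,"y": -0.5,"z": -6.9,"twist": 0,"claw": 0}]}}

```text
clock: 13.67
tool_pos: [595.1, 49.7, 259.9]
ee_rot: [[-0.253, 0.967, -0.004], [0.967, 0.253, -0.0], [0.001, -0.004, -1.0]]
ft_force: [-0.0, -0.4, -0.9]
opening: 85.2
grip_force: 0.0
```

Emit:
{"api": "step_arm", "payload": {"series": [{"x": 0,"y": 0,"z": 0,"twist": 0,"claw": 0.4},{"x": 0,"y": 0,"z": 0,"twist": 0,"claw": 0.6},{"x": 0,"y": 0,"z": 0,"twist": 0,"claw": 0.8},{"x": 0,"y": 0,"z": 0,"twist": 0,"claw": 0.9},{"x": 0,"y": 0,"z": 0,"twist": 0,"claw": 0.9}], "grip_force": 40}}

```text
clock: 14.08
tool_pos: [596.9, 51.5, 263.6]
ee_rot: [[-0.255, 0.967, 0.003], [0.967, 0.255, 0.0], [-0.0, 0.003, -1.0]]
ft_force: [0.4, 0.9, 1.2]
opening: 29.7
grip_force: 39.4
```

Emit:
{"api": "step_arm", "payload": {"series": [{"x": 0,"y": 0,"z": 0,"twist": 0,"claw": 0.9},{"x": 0,"y": 0,"z": 0,"twist": 0,"claw": 0.9},{"x": 0,"y": 0,"z": 0,"twist": 0,"claw": 0.9},{"x": 0,"y": 0,"z": 0,"twist": 0,"claw": 0.9},{"x": 0,"y": 0,"z": 0,"twist": 0,"claw": 0.9}]}}

```text
clock: 14.5
tool_pos: [596.5, 52.0, 262.8]
ee_rot: [[-0.255, 0.967, 0.001], [0.967, 0.255, 0.001], [0.001, 0.001, -1.0]]
ft_force: [-0.8, 5.1, 4.4]
opening: 29.6
grip_force: 39.5
```

Emit:
{"api": "step_arm", "payload": {"series": [{"x": -1.2,"y": -0.3,"z": 0,"twist": 4.9,"claw": 0.9},{"x": -2.3,"y": -0.7,"z": 0,"twist": 9.8,"claw": 0.9},{"x": -3.4,"y": -1.2,"z": 0,"twist": 14.6,"claw": 0.9},{"x": -4.5,"y": -1.7,"z": 0,"twist": 19.5,"claw": 0.9},{"x": -5.6,"y": -2.4,"z": 0,"twist": 24.3,"claw": 0.9}]}}

```text
clock: 14.92
tool_pos: [540.9, 25.2, 261.3]
ee_rot: [[-0.633, 0.774, 0.002], [0.774, 0.633, -0.004], [-0.004, -0.001, -1.0]]
ft_force: [10.1, -7.6, -11.0]
opening: 29.6
grip_force: 40.3
```

Run:
```python
from red import *
s=monitor.get_state(); print(s['tool_pos'].round(1),s['ft_force'].round(1),s['opening'],s['torque'].round(2))
print(red('side'),[x for x in red('scene') if x[0][0]<330])
p=s['tool_pos']+[0,0,20]; print(proj('side',p),proj('scene',p))
```

```text
[540.9  25.2 261.3] [ 10.1  -7.6 -11. ] 29.562643341403 [-1.27 -1.87  0.22]
[([357.5, 184.7], [352, 176, 12, 17, 101]), ([153.8, 316.6], [143, 288, 20, 56, 640])] [([274.7, 172.8], [268, 167, 15, 11, 115]), ([247.7, 225.9], [241, 218, 15, 17, 168]), ([161.0, 249.6], [159, 243, 5, 15, 34]), ([151.1, 258.4], [145, 251, 14, 15, 103]), ([16.1, 262.7], [7, 257, 19, 13, 123])]
[359.30629001 183.83505386] [246.32332446 223.62443919]
```

Emit:
{"api": "step_arm", "payload": {"series": [{"x": -0.8,"y": -0.9,"z": -0.1,"twist": 4.9,"claw": 0.9},{"x": -1.6,"y": -1.9,"z": -0.2,"twist": 9.8,"claw": 0.9},{"x": -2.3,"y": -2.9,"z": -0.3,"twist": 14.6,"claw": 0.9},{"x": -3.0,"y": -3.9,"z": -0.3,"twist": 19.5,"claw": 0.9},{"x": -3.6,"y": -5.0,"z": -0.3,"twist": 24.3,"claw": 0.9}]}}

```text
clock: 15.43
tool_pos: [502.7, -22.2, 259.5]
ee_rot: [[-0.896, 0.444, -0.003], [0.444, 0.896, 0.001], [0.003, 0.0, -1.0]]
ft_force: [-4.0, 5.0, 4.4]
opening: 29.8
grip_force: 41.8
```

Emit:
{"api": "step_arm", "payload": {"series": [{"x": -0.6,"y": -1.1,"z": 0,"twist": 4.9,"claw": 0.9},{"x": -1.0,"y": -2.2,"z": 0,"twist": 9.8,"claw": 0.9},{"x": -1.2,"y": -3.4,"z": 0,"twist": 14.6,"claw": 0.9},{"x": -1.5,"y": -4.6,"z": 0,"twist": 19.5,"claw": 0.9},{"x": -1.6,"y": -5.9,"z": 0,"twist": 24.3,"claw": 0.9}]}}

```text
clock: 15.85
tool_pos: [487.7, -81.8, 259.0]
ee_rot: [[-0.999, 0.036, -0.001], [0.036, 0.999, 0.001], [0.001, 0.001, -1.0]]
ft_force: [1.8, 9.2, -0.1]
opening: 30.1
grip_force: 41.4
```

Emit:
{"api": "step_arm", "payload": {"series": [{"x": 0,"y": -0.1,"z": 0,"twist": 0,"claw": 0.9},{"x": 0,"y": -0.2,"z": 0,"twist": 0,"claw": 0.9},{"x": 0,"y": -0.2,"z": 0,"twist": 0,"claw": 0.9},{"x": 0,"y": -0.2,"z": 0,"twist": 0,"claw": 0.9},{"x": 0,"y": -0.2,"z": 0,"twist": 0,"claw": 0.9}]}}

```text
clock: 16.27
tool_pos: [487.5, -81.7, 258.8]
ee_rot: [[-0.999, 0.041, -0.002], [0.041, 0.999, 0.004], [0.003, 0.004, -1.0]]
ft_force: [-0.8, 10.0, 1.0]
opening: 29.6
grip_force: 41.7
```

At the stop (10 N in y). Now I'll lower along the tilt arc.

Emit:
{"api": "step_arm", "payload": {"series": [{"x": -1.2,"y": 0,"z": -1.5,"twist": 0,"claw": 0.9},{"x": -2.2,"y": 0,"z": -3.2,"twist": 0,"claw": 0.9},{"x": -3.1,"y": 0.1,"z": -4.9,"twist": 0,"claw": 0.9},{"x": -3.7,"y": 0.1,"z": -6.7,"twist": 0,"claw": 0.9},{"x": -3.7,"y": 0.1,"z": -6.7,"twist": 0,"claw": 0.9}]}}

```text
clock: 16.68
tool_pos: [448.8, -80.4, 189.3]
ee_rot: [[-0.999, 0.042, -0.005], [0.042, 0.999, 0.005], [0.006, 0.004, -1.0]]
ft_force: [-1.3, 10.9, 3.8]
opening: 29.5
grip_force: 41.6
```

Emit:
{"api": "step_arm", "payload": {"series": [{"x": -0.2,"y": 0,"z": -0.6,"twist": 0,"claw": 0.9},{"x": -0.4,"y": 0,"z": -1.2,"twist": 0,"claw": 0.9},{"x": -0.5,"y": 0,"z": -1.8,"twist": 0,"claw": 0.9},{"x": -0.5,"y": 0,"z": -1.9,"twist": 0,"claw": 0.9},{"x": -0.5,"y": 0,"z": -1.9,"twist": 0,"claw": 0.9}]}}

```text
clock: 17.1
tool_pos: [444.8, -80.5, 172.9]
ee_rot: [[-0.999, 0.042, -0.004], [0.042, 0.999, 0.004], [0.004, 0.004, -1.0]]
ft_force: [-3.0, 11.8, 6.1]
opening: 29.4
grip_force: 42.0
```

Emit:
{"api": "step_arm", "payload": {"series": [{"x": 0,"y": 0,"z": -0.1,"twist": 0,"claw": 0.9},{"x": 0,"y": 0,"z": -0.2,"twist": 0,"claw": 0.9},{"x": 0,"y": 0,"z": -0.3,"twist": 0,"claw": 0.9},{"x": 0,"y": 0,"z": -0.4,"twist": 0,"claw": 0.9},{"x": 0,"y": 0,"z": -0.4,"twist": 0,"claw": 0.9}]}}

```text
clock: 17.52
tool_pos: [445.0, -80.7, 171.1]
ee_rot: [[-0.999, 0.042, -0.002], [0.042, 0.999, 0.003], [0.002, 0.003, -1.0]]
ft_force: [-10.4, 11.6, 26.3]
opening: 30.1
grip_force: 43.9
```

Emit:
{"api": "step_arm", "payload": {"series": [{"x": 0,"y": 0,"z": -0.1,"twist": 0,"claw": 0.9},{"x": 0,"y": 0,"z": -0.2,"twist": 0,"claw": 0.9},{"x": 0,"y": 0,"z": -0.3,"twist": 0,"claw": 0.9},{"x": 0,"y": 0,"z": -0.3,"twist": 0,"claw": 0.9},{"x": 0,"y": 0,"z": -0.3,"twist": 0,"claw": 0.9}]}}

```text
clock: 17.93
tool_pos: [446.4, -80.8, 168.9]
ee_rot: [[-0.999, 0.042, 0.002], [0.042, 0.999, 0.002], [-0.002, 0.002, -1.0]]
ft_force: [-7.3, 13.6, 28.4]
opening: 29.2
grip_force: 45.8
```

Run:
```python
from red import *
s=monitor.get_state(); print(s['tool_pos'].round(1),s['ft_force'].round(1))
a=save('scene','s6.png')[180:330,180:380]; b=save('side','d6.png')[170:300,220:400]
cv2.imwrite('pics/c6.png',np.hstack([cv2.resize(a,(400,300)),cv2.resize(b,(400,289))[:289] if 0 else cv2.resize(b,(400,300))])[:,:,::-1])
```

```text
[446.4 -80.8 168.9] [-7.3 13.6 28.4]
```

View pics/c6.png

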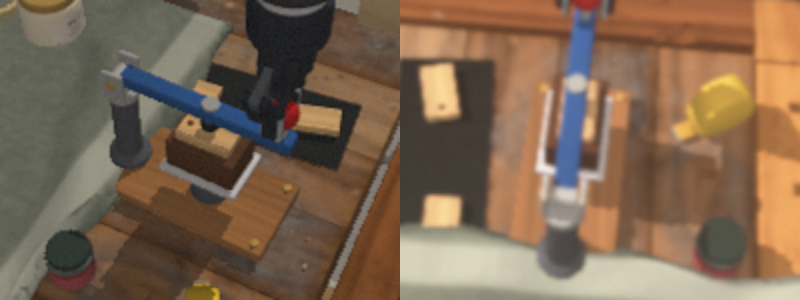

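Both views show the nose bearing on the single shim with the bar over the block, and the other two shims and bystanders in place. Firm contact came with the bar almost level. I'll ease to a moderate steady press.

Emit:
{"api": "step_arm", "payload": {"series": [{"x": 0,"y": 0,"z": 0.1,"twist": 0,"claw": 0.9},{"x": 0,"y": 0.1,"z": 0.2,"twist": 0,"claw": 0.9},{"x": 0,"y": 0.1,"z": 0.2,"twist": 0,"claw": 0.9},{"x": 0,"y": 0.1,"z": 0.2,"twist": 0,"claw": 0.9},{"x": 0,"y": 0.1,"z": 0.2,"twist": 0,"claw": 0.9}]}}

```text
clock: 18.45
tool_pos: [446.4, -80.4, 169.6]
ee_rot: [[-0.999, 0.042, 0.001], [0.042, 0.999, 0.002], [-0.001, 0.002, -1.0]]
ft_force: [-2.4, 9.1, 15.6]
opening: 29.8
grip_force: 44.6
```

Emit:
{"api": "step_arm", "payload": {"series": [{"x": 0,"y": 0,"z": 0,"twist": 0,"claw": 0.9},{"x": 0,"y": 0,"z": 0,"twist": 0,"claw": 0.9},{"x": 0,"y": 0,"z": 0,"twist": 0,"claw": 0.9},{"x": 0,"y": 0,"z": 0,"twist": 0,"claw": 0.9},{"x": 0,"y": 0,"z": 0,"twist": 0,"claw": 0.9}]}}

```text
clock: 18.87
tool_pos: [446.4, -80.4, 169.6]
ee_rot: [[-0.999, 0.042, 0.001], [0.042, 0.999, 0.002], [-0.001, 0.002, -1.0]]
ft_force: [-1.8, 9.1, 15.3]
opening: 29.6
grip_force: 44.6
```

Emit:
{"api": "step_arm", "payload": {"series": [{"x": 0,"y": 0,"z": 0,"twist": 0,"claw": 0.9},{"x": 0,"y": 0,"z": 0,"twist": 0,"claw": 0.9},{"x": 0,"y": 0,"z": 0,"twist": 0,"claw": 0.9},{"x": 0,"y": 0,"z": 0,"twist": 0,"claw": 0.9},{"x": 0,"y": 0,"z": 0,"twist": 0,"claw": 0.9}]}}

```text
clock: 19.28
tool_pos: [446.4, -80.4, 169.6]
ee_rot: [[-0.999, 0.042, 0.001], [0.042, 0.999, 0.002], [-0.001, 0.002, -1.0]]
ft_force: [-3.1, 8.8, 14.7]
opening: 29.8
grip_force: 44.6
```

Steady at about 15 N on the knob, with the tilt estimated at −0.02 rad. Handing in.

```bash
python3 -c "
from station import workorder
print(workorder.job_done())"
```

```text
the job is handed in; nothing more can be done
None
```

The job is handed in with no verdict returned: one shim is centred on the block (touch gave a 14 mm gap), the bar is on its stop and near level (about −0.02 rad, estimated), the knob is still held and pressed at about 15 N, and the other two shims are still on the mat.

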